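# Press each spacer flat in the sprung sample holder

## Task

The silver spacer plate has been laid in the sample holder but still rides high on the two sprung catches: press it down past them until it lies flat on the holder's floor. Only then lay the blue spacer plate on top of it, the same way round, and press that one down past the catches too, so that it lies flat on the silver one. Leave the thermometer, timer, brass tee and loupe alone.

Things in the scene. Friction and masses are not known exactly. Their poses are not given: they have to be found in the camera images.
- holder: sample holder fixed to the bench, place and yaw vary: dark steel base 100 (x) x 124 (y) x 10 mm, origin at the centre of its underside, z up. Grey end blocks (inner faces at y = +-37 mm, 68 mm wide in x) and four grey corner guides (inner faces at x = +-27 mm, for |y| from 23 to 37 mm), all 40 mm high above the floor, enclose a nest of 54 x 74 mm for the plates
- holder_floor (a point): centre of the nest's floor, on top of the 10 mm base; axes as the holder's (x along the plates' short side, y along their long side, z up)
- holder_mouth (a point): centre of the nest's mouth, 47 mm above the floor, level with the tops of the outward flaring lips that lead a plate in. The nest's +x and -x sides are open for |y| below 22 mm, with only the low base under them, so fingers that hold a plate across x fit in there and can open
- catch_a_tip (a point): tip of the brass sprung catch in the end block at +y, 30 mm wide in x, 45 degree faces, 26 mm above the floor, 6 mm inside the block's face. A plate laid on both catches rests 30 mm above the floor (underside). Pressing its middle with 5 to 10 N drives the catches back; it may stick half-way between them (press on, 17 to 27 mm up), then falls free to the floor
- catch_b_tip (a point): tip of the like catch in the end block at -y. Both plates lying flat in the nest, one on the other, just fit below the catches
- spacer_silver: silver aluminium plate, 50 (x) x 70 (y) x 10 (z) mm, 0.1 kg, origin at the centre of its underside. It starts in the nest, level, resting on the catches with its underside about 30 mm above the floor
- spacer_blue: blue plate of the same form, 50 (x) x 70 (y) x 10 (z) mm, 0.1 kg, origin at the centre of its underside; starts flat on the bench, to the left or the right of the holder
- thermometer: black and orange hand thermometer, 162 x 68 x 28 mm, lying on the bench, origin at the centre of its underside; a bystander
- timer: white countdown timer, 66 x 66 x 20 mm, origin at the centre of its underside; a bystander
- brass_tee: brass tee fitting, 35 x 51 x 18 mm, origin at the centre of its underside; a bystander
- loupe: black eye loupe, 37 mm across, 34 mm high, origin at the centre of its underside; a bystander
Not all that is in view belongs to the job. There is more than one size of the spacer_blue; the one meant has the size given above.

How it is judged:
On the way, in this order (a step that is already met when the one before it is completed fails the run):
1. the silver plate lies flat on the holder's floor while the blue plate is still away from the holder (z of spacer_silver in the frame of holder_floor between -0.003 and 0.003 m and angle between spacer_silver's own z axis and vertical below 0.06 rad and horizontal distance between spacer_silver and holder_floor below 0.012 m and horizontal distance between spacer_blue and holder_floor above 0.08 m), for 0.2 s.
2. the blue plate has been pressed past the catches and lies flat on the silver one (z of spacer_blue in the frame of holder_floor between 0.007 and 0.013 m and angle between each of spacer_blue, spacer_silver's own z axis and vertical below 0.06 rad and horizontal distance between each of spacer_blue, spacer_silver and holder_floor below 0.012 m and z of spacer_silver in the frame of holder_floor between -0.003 and 0.003 m), for 0.2 s.
At the end, for the whole second after the job is handed in: Both plates lie in the nest at rest below the catches: the silver one flat on the floor (underside within 3 mm of it), the blue one flat on the silver one (underside 10 mm above the floor, within 3 mm); each within 0.06 rad of level and within 12 mm of the nest's centre (all of step 2 and linear speed of each of spacer_silver, spacer_blue below 0.02 m/s); the robot touches nothing.
It fails at once if the hand thermometer is moved by more than 30 mm (distance of thermometer from where it was at the start of the episode above 0.03 m).
It fails at once if the timer is moved by more than 30 mm (distance of timer from where it was at the start of the episode above 0.03 m).
It fails at once if the brass tee is moved by more than 30 mm (distance of brass_tee from where it was at the start of the episode above 0.03 m).
It fails at once if the loupe is moved by more than 30 mm (distance of loupe from where it was at the start of the episode above 0.03 m).
It also fails if it takes over 54 s, if anything falls off the work surface, if the arm or the gripper's body presses on something with over 40 N, if the wrist force passes 120 N, or if a joint passes its speed limit or range.

## Robot

A 6-joint arm with a two-finger parallel gripper is mounted at the origin on a cart in front of the work surface, level with it; the furniture and walls round the work are solid. World frame = base frame: x ahead of the robot, y to its left, z up, the work surface at z = 0. Lengths are in m, angles in rad, forces in N, time in s.
With the tool pointing down it reaches from about 0.25 to 0.8 m from the base axis. Payload 8.5 kg.
Tool frame: the origin (TCP) lies between the finger pads; the fingertips stand 14 mm ahead of it and the grasp point (between the pads) lies 5 mm behind it; z points along the fingers, y is the line along which they close (so a half turn about z gives the same grasp; the last joint's range is limited). The gripper opens to 85 mm and grips with 20 to 120 N. Pads are 22 mm wide; open, the fingers measure 114 mm over their backs; the gripper's body (76 mm by 85 mm) begins 54 mm behind the grasp point. The pads swing forward as they close: fully open they stand 13 mm farther back than shut.
Start: joints at [1.262, 0.238, -0.013, 1.319, 0, 1.571], TCP at [0.16, 0.5, 0.245] pointing down, gripper open.
Joint ranges: [-2.66, 2.66], [-1.03, 1.9], [-1.14, 1.46], [-1.82, 2.27], [-1.45, 1.34], [-3.14, 3.14]. Speed limits (rad/s): [2.22, 2.22, 2.79, 3.14, 3.14, 3.14].

## Interface

Orientations are given as a unit quaternion [w, x, y, z].
In Python, from station import ctrl gives the robot as it stands.
- The arm moves only by the tool step_arm, never from a script. Its argument "series" is a list that holds one entry, the list of rows, each a list of 7 numbers: the turn, a rotation vector about the tool's x, y, z normalised to -1 to 1, where 1 is 30 degrees, then the shift along the tool's x, y, z normalised to -1 to 1, where 1 is 30 mm, then the closure, from -1 (fully open) to 1 (shut). In form: [[[rx, ry, rz, tx, ty, tz, hand], ...]]. A call has exactly 5 rows; each row shifts and turns the commanded pose from where the row before left it, along the tool's axes as they then stand; what a row does not reach is not made up. A row lasts 1/12 s, in which the tool goes at most 41.7 mm and 7.16 degrees, less where a joint would pass 70% of its speed; a pose out of reach is approached as far as the arm can. A call with a number of a shift or a turn outside -1 to 1 is refused whole. A call with a gripper value outside its range is refused whole. The fingers move at their own pace and stop on an object; "force" is the grip in N (left out, the last holds). Time passes only in rows, so rows that do not move let the fingers close, or fill a call up. It gives the time, the measured TCP pose, the force, the opening and the grip force at its end, in the units of the state.
- ctrl.get_obs(): the state, without advancing time (a new reading comes with each control period).
- ctrl.get_image(name): name is "side" or "top" or "wrist"; returns the picture (400x640x3 uint8, red, green, blue); there is no depth.
- ctrl.calibration(name): a dict with "intrinsics" (3x3 intrinsics, pixels), "view" (4x4, takes a point from world to camera coordinates); the wrist camera has in their place "hand_eye" (4x4, takes a point from camera to tool coordinates, whose origin is the TCP and whose axes are the flange's). Camera axes: x right, y down, z forward; pixel columns grow to the right and rows downward; lengths in m; the calibration is good to about 2 mm. A picture is of the moment at which its call begins: read the wrist's pose just before it. calibration takes no time and is no camera call.
- ctrl.hand_in(): hands the job in; it is judged then, once.
The state is a dict: "clock": time; "joint_positions": joint angles; "dq": joint speeds; "joint_efforts": joint torques, N m; "ee_pos": TCP position; "ee_rot": TCP orientation; "force": force on the tool from outside, world axes, zero at the start; "torque": the same for the moment, N m; "gripper_width": opening from 0.0 (shut) to 1.0 (fully open); "finger_force": force on a finger pad.
Only numpy, scipy, OpenCV 4.12 (cv2) and the standard library are available. Lean on these libraries where they do the work, as an engineer would, in place of code of your own. Each camera call takes 0.05 s, during which the arm holds its last target. There are 200 camera calls.

## Working session

There is one attempt and no reset: what is moved stays moved. The work goes in short steps, Python scripts to look and compute and a tool call to move; the robot and the scene stay as the last step left them, time stands still between calls to the robot, and variables do not carry over. Pictures are saved under pics/ and viewed, at most 10 in all, crops included, and the job is handed in when it is done.

Besides the shell and the picture viewer there is one more tool, called after ">>>" in YAML: its name, and indented under it one key for each argument. step_arm: Moves the arm, as the interface text tells. Its arguments: {"type":"object","properties":{"series":{"type":"array","items":{"type":"array","items":{"type":"array","items":{"type":"number"}}}},"force":{"type":"number"}},"required":["series"]}

```bash
ls; mkdir -p pics; python3 - <<'E'
from station import ctrl
import cv2, numpy as np
o=ctrl.get_obs(); print({k:np.round(v,3).tolist() for k,v in o.items()})
a=ctrl.get_image("top"); b=ctrl.get_image("side")
cv2.imwrite("pics/top0.png",a[:,:,::-1]); cv2.imwrite("pics/side0.png",b[:,:,::-1])
for n in("top","side","wrist"):
    c=ctrl.calibration(n); print(n,{k:np.round(v,4).tolist() for k,v in c.items()})
E
```

```text
pics
{'clock': 0.0, 'joint_positions': [1.262, 0.239, -0.014, 1.319, -0.0, 1.571], 'dq': [-0.001, -0.0, -0.001, -0.001, 0.001, 0.002], 'joint_efforts': [-0.002, -53.878, 34.643, 0.019, -0.0, -0.0], 'ee_pos': [0.159, 0.5, 0.245], 'ee_rot': [-0.0, 0.154, 0.988, -0.001], 'force': [-1.18, 0.847, -0.1], 'torque': [-0.047, 0.002, 0.024], 'finger_force': 0.0, 'gripper_width': 1.001}
top {'intrinsics': [[442.5456, 0.0, 315.4827], [0.0, 442.5456, 193.8403], [0.0, 0.0, 1.0]], 'view': [[-0.0042, -1.0, -0.0027, 0.1248], [-0.9869, 0.0046, -0.1614, 0.5039], [0.1615, 0.002, -0.9869, 1.3426], [0.0, 0.0, 0.0, 1.0]]}
side {'intrinsics': [[367.7888, 0.0, 319.78], [0.0, 367.7888, 201.628], [0.0, 0.0, 1.0]], 'view': [[0.8394, -0.5433, 0.0153, -0.3626], [-0.2197, -0.3649, -0.9048, 0.2229], [0.4972, 0.7561, -0.4256, 0.6318], [0.0, 0.0, 0.0, 1.0]]}
wrist {'intrinsics': [[287.095, 0.0, 318.3352], [0.0, 287.095, 206.2087], [0.0, 0.0, 1.0]], 'hand_eye': [[0.0003, -0.9646, -0.2636, 0.0668], [1.0, 0.0001, 0.0008, 0.0013], [-0.0007, -0.2636, 0.9646, -0.1274], [0.0, 0.0, 0.0, 1.0]]}
```

View pics/top0.png

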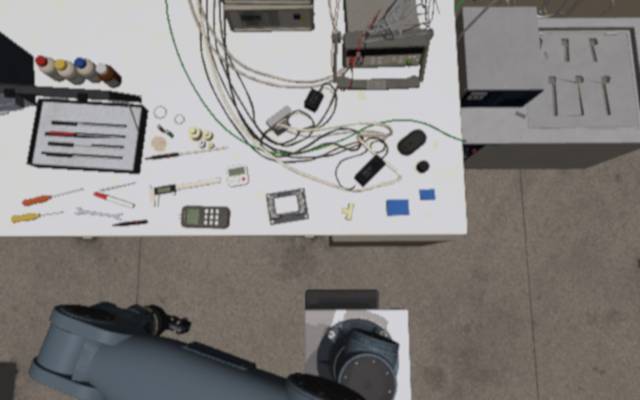

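View pics/side0.png

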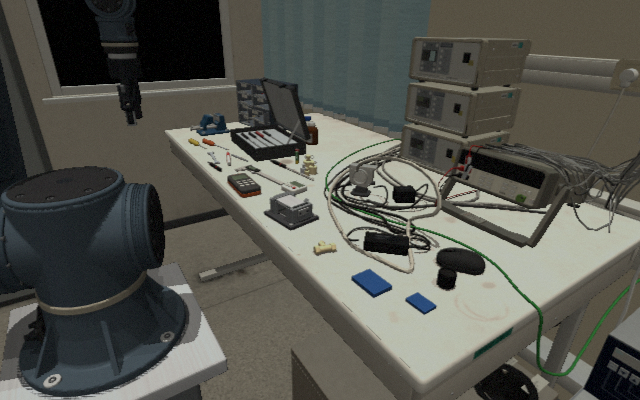

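The top picture shows the holder at about (288,206), with the tee at (348,211), timer at (237,176), thermometer at (205,217) and loupe at (423,167). There are two blue candidates, at (398,207) and (428,195). The left one looks larger, so I'll measure both.

```bash
cat > h.py <<'E'
import cv2, numpy as np
from scipy.spatial.transform import Rotation as R
from station import ctrl
def campose(n,o=None):
    c=ctrl.calibration(n); K=np.array(c["intrinsics"])
    if n!="wrist": T=np.linalg.inv(np.array(c["view"]))
    else:
        q=o["ee_rot"]; E=np.eye(4); E[:3,:3]=R.from_quat([q[1],q[2],q[3],q[0]]).as_matrix(); E[:3,3]=o["ee_pos"]
        T=E@np.array(c["hand_eye"])
    return K,T
def cast(px,z,K,T):
    p=np.atleast_2d(np.array(px,float)); d=np.c_[p,np.ones(len(p))]@np.linalg.inv(K).T@T[:3,:3].T
    return T[:3,3]+d*((z-T[2,3])/d[:,2])[:,None]
def proj(P,K,T):
    p=(np.atleast_2d(P)-T[:3,3])@T[:3,:3]; p=p@K.T; return p[:,:2]/p[:,2:]
def rects(mask,z,K,T,amin=60):
    out=[]
    for c in cv2.findContours(mask.astype(np.uint8),cv2.RETR_EXTERNAL,cv2.CHAIN_APPROX_NONE)[0]:
        if cv2.contourArea(c)<amin: continue
        w=cast(c[:,0,:],z,K,T)[:,:2]
        (cx,cy),(a,b),an=cv2.minAreaRect((w*1000).astype(np.float32))
        out.append((np.round(c[:,0].mean(0)),[round(cx),round(cy)],[round(a),round(b)],round(an,1)))
    return out
def blue(im):
    h=cv2.cvtColor(im,cv2.COLOR_RGB2HSV); return (h[...,0]>100)&(h[...,0]<125)&(h[...,1]>130)&(h[...,2]>60)
E
python3 - <<'E'
from h import *
for n in("top","side"):
    im=cv2.imread(f"pics/{n}0.png")[:,:,::-1].copy(); K,T=campose(n)
    for r in rects(blue(im),0.01,K,T): print(n,r)
K,T=campose("top")
print(cast([[288,206]],.05,K,T),cast([[348,211],[237,176],[205,217],[423,167]],.01,K,T))
im=cv2.imread("pics/top0.png")[150:240,170:450]; cv2.imwrite("pics/crop1.png",cv2.resize(im,None,fx=2.8,fy=2.8,interpolation=cv2.INTER_CUBIC))
E
```

```text
top (array([397., 207.]), [464, -137], [64, 42], 89.7)
top (array([427., 194.]), [507, -234], [39, 26], 89.7)
side (array([421., 303.]), [504, -240], [34, 47], 1.8)
side (array([372., 282.]), [466, -141], [49, 70], 2.0)
[[0.46527894 0.20772003 0.05      ]] [[ 0.45380954  0.01955226  0.01      ]
 [ 0.56894145  0.37516961  0.01      ]
 [ 0.43670952  0.47351656  0.01      ]
 [ 0.59570616 -0.2247916   0.01      ]]
```

View pics/crop1.png

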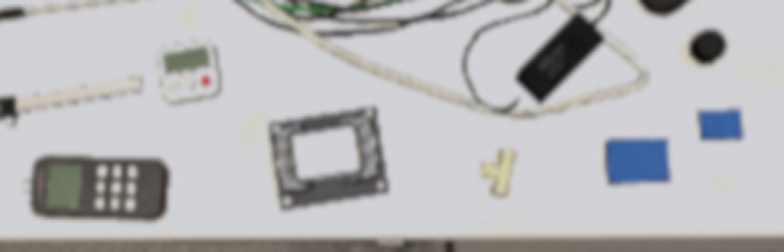

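The rays give 70x50 mm for the blue plate at (398,207) and about 47x34 mm for the one at (428,195). So the one meant is the plate at (398,207), world (0.465,-0.139), with its long side along y. The enlarged crop confirms it. Next I move over the holder.

>>> step_arm:
  series:
    - [[0, 0, 0, -0.84, -0.41, 0, -1], [0, 0, 0, -0.84, -0.41, 0, -1], [0, 0, 0, -0.84, -0.41, 0, -1], [0, 0, 0, -0.84, -0.41, 0, -1], [0, 0, 0, -0.84, -0.41, 0, -1]]

```text
clock: 0.52
ee_pos: [0.2615, 0.4021, 0.245]
ee_rot: [-0.0, 0.154, 0.988, -0.0]
force: [0.6, 0.2, -0.0]
gripper_width: 1.002
finger_force: 0.0
```

>>> step_arm:
  series:
    - [[0, 0, 0, -0.84, -0.41, 0, -1], [0, 0, 0, -0.84, -0.41, 0, -1], [0, 0, 0, -0.84, -0.41, 0, -1], [0, 0, 0, -0.84, -0.41, 0, -1], [0, 0, 0, -0.84, -0.41, 0, -1]]

```text
clock: 0.93
ee_pos: [0.3629, 0.3052, 0.2451]
ee_rot: [-0.0, 0.154, 0.988, -0.0]
force: [0.4, 0.8, 0.7]
gripper_width: 0.998
finger_force: 0.0
```

>>> step_arm:
  series:
    - [[0, 0, 0, -0.84, -0.41, 0, -1], [0, 0, 0, -0.84, -0.41, 0, -1], [0, 0, 0, -0.84, -0.41, 0, -1], [0, 0, 0, -0.84, -0.41, 0, -1], [0, 0, 0, -0.84, -0.41, 0, -1]]

```text
clock: 1.35
ee_pos: [0.4643, 0.2082, 0.245]
ee_rot: [-0.0, 0.154, 0.988, -0.0]
force: [1.5, 0.8, 0.3]
gripper_width: 1.0
finger_force: 0.0
```

>>> step_arm:
  series:
    - [[0, 0, 0.2, 0, 0, 0, 1], [0, 0, 0.2, 0, 0, 0, 1], [0, 0, 0.2, 0, 0, 0, 1], [0, 0, 0.2, 0, 0, 0, 1], [0, 0, 0.2, 0, 0, 0, 1]]

```text
clock: 1.77
ee_pos: [0.4635, 0.2092, 0.2449]
ee_rot: [-0.0, 0.407, 0.914, -0.0]
force: [-0.1, -0.4, 1.1]
gripper_width: 0.299
finger_force: 0.0
```

>>> step_arm:
  series:
    - [[0, 0, 0.2, 0, 0, 0, 1], [0, 0, 0.2, 0, 0, 0, 1], [0, 0, 0.2, 0, 0, 0, 1], [0, 0, 0.2, 0, 0, 0, 1], [0, 0, 0.2, 0, 0, 0, 1]]

```text
clock: 2.18
ee_pos: [0.4634, 0.2094, 0.2449]
ee_rot: [-0.0, 0.629, 0.777, -0.0]
force: [0.0, -0.3, 0.2]
gripper_width: 0.001
finger_force: 0.0
```

```bash
python3 - <<'E'
from h import *
import pickle
o=ctrl.get_obs(); im=ctrl.get_image("wrist"); pickle.dump(o,open("o1.pkl","wb")); cv2.imwrite("pics/w1.png",im[:,:,::-1])
print(np.round(o["ee_pos"],4),np.round(o["ee_rot"],4),np.round(o["joint_positions"],2),o["gripper_width"])
E
```

```text
[0.4634 0.2094 0.2449] [-2.000e-04  6.293e-01  7.772e-01 -4.000e-04] [ 0.42  0.21 -0.05  1.31 -0.    1.79] 0.0009055595089179151
```

View pics/w1.png

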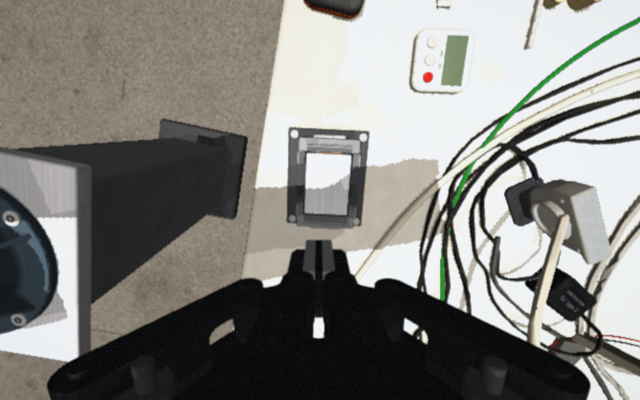

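The wrist view shows the holder centred near (328,180), with the silver plate the bright rectangle near (329,183). The shut fingertips are at (318,245).

```bash
python3 - <<'E'
from h import *
import pickle
o=pickle.load(open("o1.pkl","rb")); im=cv2.imread("pics/w1.png"); K,T=campose("wrist",o)
g=cv2.cvtColor(im,cv2.COLOR_BGR2GRAY)
for t in(90,110,130):
    m=(g<t).astype(np.uint8); m[:,:270]=0; m[232:]=0; m[:115]=0; m[:,380:]=0
    m=cv2.morphologyEx(m,cv2.MORPH_CLOSE,np.ones((3,3)))
    for z in(0.01,): print(t,rects(m,z,K,T,400))
s=(cv2.cvtColor(im,cv2.COLOR_BGR2HSV)[...,2]>200).astype(np.uint8); s[:,:295]=0;s[:,362:]=0;s[:145]=0;s[222:]=0
print("silver",rects(s,0.05,K,T,400))
print(g[180,280:380:3].tolist()); print(g[120:240:3,328].tolist())
cv2.imwrite("pics/crop2.png",cv2.resize(im[115:245,260:400],None,fx=4.5,fy=4.5,interpolation=cv2.INTER_CUBIC))
E
```

```text
90 [(array([324., 192.]), [474, 202], [98, 97], 9.3)]
110 [(array([328., 171.]), [472, 214], [99, 127], 9.2)]
130 [(array([326., 176.]), [472, 214], [100, 128], 9.3)]
silver [(array([325., 169.]), [470, 231], [49, 40], 9.2)]
[243, 243, 238, 84, 92, 92, 94, 89, 96, 245, 244, 244, 245, 244, 244, 244, 244, 243, 244, 244, 169, 187, 188, 112, 54, 52, 55, 53, 81, 181, 179, 178, 182, 179]
[243, 240, 239, 134, 86, 173, 152, 189, 157, 156, 127, 144, 244, 243, 244, 244, 245, 243, 244, 244, 244, 244, 218, 162, 160, 159, 159, 159, 159, 163, 161, 136, 54, 72, 80, 93, 115, 161, 158, 158]
```

View pics/crop2.png

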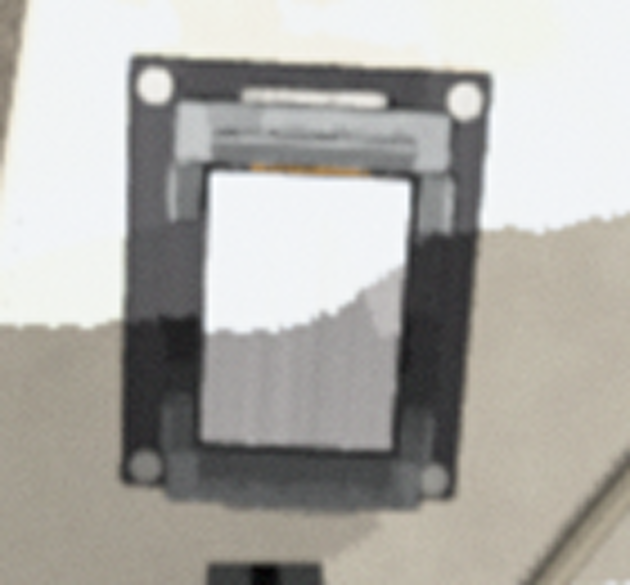

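The crop shows the base with four bolt heads at (155,86), (466,100), (434,480) and (146,467). The silver plate's top corners are at (208,172), (412,176), (393,450) and (201,443). I'll check both against the given sizes.

```bash
python3 - <<'E'
from h import *
import pickle
o=pickle.load(open("o1.pkl","rb")); K,T=campose("wrist",o)
for n,c,z in(("bolts",[(155,86),(466,100),(434,480),(146,467)],.012),("silver",[(208,172),(412,176),(393,450),(201,443)],.05),("base far corners",[(134,57),(489,76),(453,497),(122,480)],.01)):
    p=np.array(c)/4.5+[260,115]-0.4; w=cast(p,z,K,T)[:,:2]*1000
    d=w-np.roll(w,-1,0); print(n,w.mean(0).round(1),np.linalg.norm(d,axis=1).round(1),np.degrees(np.arctan2(*(w[1]-w[0])[::-1])).round(1),np.degrees(np.arctan2(*(w[0]-w[3])[::-1])).round(1)-90)
# top camera cross-check on base outline
im=cv2.imread("pics/top0.png"); g=cv2.cvtColor(im,cv2.COLOR_BGR2GRAY); K,T=campose("top")
m=(g<150).astype(np.uint8); m[:,:260]=0;m[:,316:]=0;m[:182]=0;m[228:]=0
print(rects(cv2.morphologyEx(m,cv2.MORPH_CLOSE,np.ones((3,3))),.01,K,T,200))
q=o["ee_rot"]; print("tool y yaw",np.degrees(np.arctan2(*R.from_quat([q[1],q[2],q[3],q[0]]).as_matrix()[:2,1][::-1])))
E
```

```text
bolts [472.6 216.5] [ 84.3 108.5  84.5 108.2] 9.5 9.400000000000006
silver [472.3 217.1] [50.2 70.6 50.1 69.6] 10.9 9.900000000000006
base far corners [472.2 217.2] [ 96.3 120.7  98.  120.5] 9.1 8.799999999999997
[(array([287., 206.]), [471, 214], [100, 125], 9.2)]
tool y yaw 12.008080326346782
```

The measurements agree: bolts and plate both give centre (0.472, 0.217) and yaw about 9.4°, with plate edges of 50x70 mm at z=0.05 as expected. I'll press with the fingers shut.

>>> step_arm:
  series:
    - [[0, 0, 0.09, 0.19, 0.33, 0, 1], [0, 0, 0, 0, 0, 0.9, 1], [0, 0, 0, 0, 0, 0.9, 1], [0, 0, 0, 0, 0, 0.9, 1], [0, 0, 0, 0, 0, 0.9, 1]]

```text
clock: 2.65
ee_pos: [0.4718, 0.2171, 0.136]
ee_rot: [0.0, 0.644, 0.765, -0.0]
force: [0.6, -0.2, -0.3]
gripper_width: 0.002
finger_force: 0.0
```

>>> step_arm:
  series:
    - [[0, 0, 0, 0, 0, 0.8, 1], [0, 0, 0, 0, 0, 0.8, 1], [0, 0, 0, 0, 0, 0.3, 1], [0, 0, 0, 0, 0, 0, 1], [0, 0, 0, 0, 0, 0, 1]]

```text
clock: 3.07
ee_pos: [0.4721, 0.2171, 0.0806]
ee_rot: [-0.0, 0.645, 0.764, -0.0]
force: [0.3, 0.1, 0.3]
gripper_width: 0.003
finger_force: 0.0
```

>>> step_arm:
  series:
    - [[0, 0, 0, 0, 0, 0.2, 1], [0, 0, 0, 0, 0, 0.2, 1], [0, 0, 0, 0, 0, 0.13, 1], [0, 0, 0, 0, 0, 0.1, 1], [0, 0, 0, 0, 0, 0, 1]]

```text
clock: 3.48
ee_pos: [0.4725, 0.2173, 0.0615]
ee_rot: [0.0, 0.645, 0.764, 0.0]
force: [-0.0, -0.3, 1.5]
gripper_width: 0.0
finger_force: 1.1
```

>>> step_arm:
  series:
    - [[0, 0, 0, 0, 0, 0.1, 1], [0, 0, 0, 0, 0, 0.1, 1], [0, 0, 0, 0, 0, 0.1, 1], [0, 0, 0, 0, 0, 0, 1], [0, 0, 0, 0, 0, 0, 1]]

```text
clock: 3.9
ee_pos: [0.4718, 0.217, 0.0521]
ee_rot: [-0.0, 0.645, 0.764, -0.0]
force: [0.1, 0.2, 0.2]
gripper_width: 0.001
finger_force: 0.0
```

>>> step_arm:
  series:
    - [[0, 0, 0, 0, 0, 0.1, 1], [0, 0, 0, 0, 0, 0.1, 1], [0, 0, 0, 0, 0, 0.1, 1], [0, 0, 0, 0, 0, 0, 1], [0, 0, 0, 0, 0, 0, 1]]

```text
clock: 4.32
ee_pos: [0.4718, 0.2171, 0.0432]
ee_rot: [-0.0, 0.645, 0.764, -0.0]
force: [-0.2, 0.9, 0.2]
gripper_width: -0.001
finger_force: 0.0
```

>>> step_arm:
  series:
    - [[0, 0, 0, 0, 0, 0.1, 1], [0, 0, 0, 0, 0, 0.1, 1], [0, 0, 0, 0, 0, 0.05, 1], [0, 0, 0, 0, 0, 0, 1], [0, 0, 0, 0, 0, 0, 1]]

```text
clock: 4.73
ee_pos: [0.4719, 0.2171, 0.0357]
ee_rot: [-0.0, 0.645, 0.764, -0.0]
force: [0.2, 0.9, 0.7]
gripper_width: -0.002
finger_force: 0.0
```

>>> step_arm:
  series:
    - [[0, 0, 0, 0, 0, 0.05, 1], [0, 0, 0, 0, 0, 0.03, 1], [0, 0, 0, 0, 0, 0.03, 1], [0, 0, 0, 0, 0, 0, 1], [0, 0, 0, 0, 0, 0, 1]]

```text
clock: 5.15
ee_pos: [0.4722, 0.2172, 0.034]
ee_rot: [0.0, 0.645, 0.764, 0.001]
force: [-5.6, -3.0, 17.4]
gripper_width: -0.004
finger_force: 9.0
```

Contact came at TCP z=0.034, so the plate's top is 10 mm above the floor and it lies flat. I'll rise and check it with a picture.

>>> step_arm:
  series:
    - [[0, 0, 0, 0, 0, -0.4, 1], [0, 0, 0, 0, 0, -0.9, 1], [0, 0, 0, 0, 0, -0.9, 1], [0, 0, 0, 0, 0, -0.9, 1], [0, 0, 0, 0, 0, -0.9, 1]]

```text
clock: 5.57
ee_pos: [0.4718, 0.217, 0.1539]
ee_rot: [0.0, 0.645, 0.764, -0.0]
force: [0.4, 0.1, -0.4]
gripper_width: 0.0
finger_force: 0.0
```

>>> step_arm:
  series:
    - [[0, 0, 0, 0, 0, -0.9, -1], [0, 0, 0, 0, 0, -0.9, -1], [0, 0, 0, 0, 0, -0.9, -1], [0, 0, 0, 0, 0, 0, -1], [0, 0, 0, 0, 0, 0, -1]]

```text
clock: 5.98
ee_pos: [0.4728, 0.2175, 0.235]
ee_rot: [0.001, 0.645, 0.764, 0.001]
force: [-0.2, 0.8, -0.3]
gripper_width: 0.71
finger_force: 0.0
```

```bash
python3 - <<'E'
from h import *
o=ctrl.get_obs(); im=ctrl.get_image("wrist"); cv2.imwrite("pics/w2.png",im[:,:,::-1]); K,T=campose("wrist",o)
print(np.round(o["ee_pos"],4))
c=proj([[.472,.217,.02]],K,T)[0].astype(int); print(c)
cv2.imwrite("pics/crop3.png",cv2.resize(im[c[1]-70:c[1]+70,c[0]-80:c[0]+80,::-1],None,fx=4,fy=4,interpolation=cv2.INTER_CUBIC))
E
```

```text
[0.4728 0.2175 0.235 ]
[316 186]
```

View pics/crop3.png

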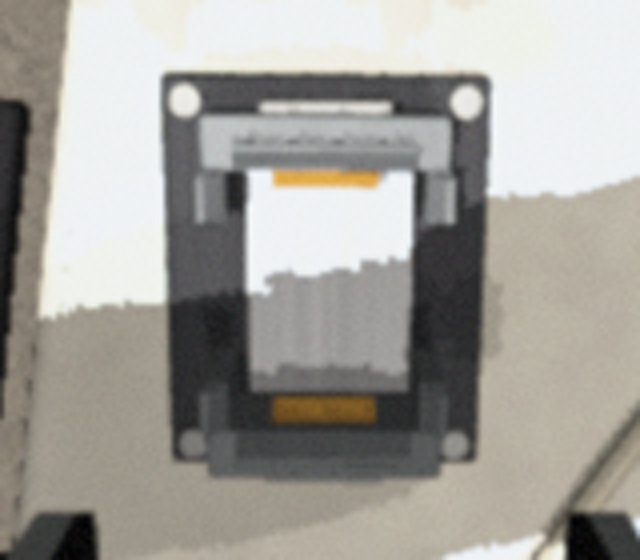

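Crop 3 shows the silver plate lying below both orange catches, at (325,180) and (325,408), and level. Next is the blue plate.

>>> step_arm:
  series:
    - [[0, 0, 0, -0.97, -0.17, 0, -1], [0, 0, 0, -0.97, -0.17, 0, -1], [0, 0, 0, -0.97, -0.17, 0, -1], [0, 0, 0, -0.97, -0.17, 0, -1], [0, 0, 0, -0.97, -0.17, 0, -1]]

```text
clock: 6.45
ee_pos: [0.4702, 0.0681, 0.2321]
ee_rot: [-0.001, 0.645, 0.764, -0.001]
force: [1.8, 0.7, -0.2]
gripper_width: 1.0
finger_force: 0.0
```

>>> step_arm:
  series:
    - [[0, 0, 0, -0.97, -0.17, 0, -1], [0, 0, 0, -0.97, -0.17, 0, -1], [0, 0, 0, -0.97, -0.17, 0, -1], [0, 0, 0, -0.97, -0.17, 0, -1], [0, 0, 0, -0.97, -0.17, 0, -1]]

```text
clock: 6.87
ee_pos: [0.4693, -0.0796, 0.2322]
ee_rot: [-0.001, 0.645, 0.764, -0.001]
force: [1.0, -0.2, 0.1]
gripper_width: 0.998
finger_force: 0.0
```

>>> step_arm:
  series:
    - [[0, 0, 0, -0.97, -0.17, 0, -1], [0, 0, 0, -0.97, -0.17, 0, -1], [0, 0, 0.15, -0.6, -0.1, 0, -1], [0, 0, 0.16, 0, 0, 0, -1], [0, 0, 0, 0, 0, 0, -1]]

```text
clock: 7.28
ee_pos: [0.4692, -0.1565, 0.232]
ee_rot: [-0.001, 0.707, 0.707, -0.001]
force: [0.0, -0.4, -0.5]
gripper_width: 1.002
finger_force: 0.0
```

```bash
python3 - <<'E'
from h import *
o=ctrl.get_obs(); im=ctrl.get_image("wrist"); cv2.imwrite("pics/w3.png",im[:,:,::-1]); K,T=campose("wrist",o)
print(np.round(o["ee_pos"],4),np.round(o["ee_rot"],4),np.round(o["joint_positions"],2))
for r in rects(blue(im),.01,K,T): print(r)
im2=cv2.imread("pics/w2.png") 
E
```

```text
[ 0.4692 -0.1565  0.232 ] [-1.200e-03  7.073e-01  7.069e-01 -6.000e-04] [-0.32  0.19 -0.11  1.27 -0.    1.25]
(array([348., 240.]), [508, -230], [31, 46], 2.2)
(array([317., 167.]), [467, -135], [47, 68], 0.9)
```

View pics/w3.png

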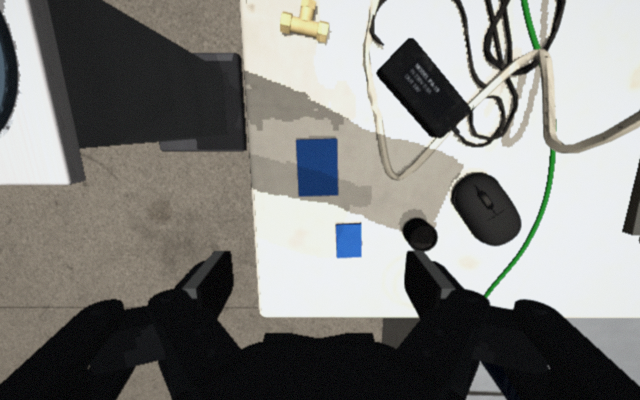

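The wrist view shows the large blue plate at (317,167), world (0.467,-0.136), yaw about 1°, measuring 47x68 mm. That agrees with the other two cameras. The small blue plate is at (348,240) and the loupe at (421,233). Next I descend.

>>> step_arm:
  series:
    - [[0, 0, -0.03, 0.65, -0.07, 0, -1], [0, 0, 0, 0, 0, 0.95, -1], [0, 0, 0, 0, 0, 0.95, -1], [0, 0, 0, 0, 0, 0.95, -1], [0, 0, 0, 0, 0, 0.95, -1]]

```text
clock: 7.75
ee_pos: [0.4673, -0.135, 0.1181]
ee_rot: [-0.0, 0.698, 0.716, -0.0]
force: [0.2, -0.3, -0.1]
gripper_width: 0.997
finger_force: 0.0
```

>>> step_arm:
  series:
    - [[0, 0, 0, 0, 0, 0.95, -1], [0, 0, 0, 0, 0, 0.95, -1], [0, 0, 0, 0, 0, 0.8, -1], [0, 0, 0, 0, 0, 0, -1], [0, 0, 0, 0, 0, 0, -1]]

```text
clock: 8.17
ee_pos: [0.4666, -0.1352, 0.0377]
ee_rot: [-0.002, 0.699, 0.716, -0.001]
force: [0.0, -0.2, -0.1]
gripper_width: 1.001
finger_force: 0.0
```

>>> step_arm:
  series:
    - [[0, 0, 0, 0, 0, 0.4, -1], [0, 0, 0, 0, 0, 0.37, -1], [0, 0, 0, 0, 0, 0, -1], [0, 0, 0, 0, 0, 0, -0.2], [0, 0, 0, 0, 0, 0, 0.3]]
  force: 40

```text
clock: 8.58
ee_pos: [0.4687, -0.1362, 0.0169]
ee_rot: [0.001, 0.699, 0.715, 0.0]
force: [0.1, 0.0, -0.9]
gripper_width: 0.747
finger_force: 0.0
```

>>> step_arm:
  series:
    - [[0, 0, 0, 0, 0, 0, 1], [0, 0, 0, 0, 0, 0, 1], [0, 0, 0, 0, 0, 0, 1], [0, 0, 0, 0, 0, 0, 1], [0, 0, 0, 0, 0, 0, 1]]

```text
clock: 9.0
ee_pos: [0.4685, -0.1363, 0.017]
ee_rot: [0.001, 0.7, 0.715, 0.0]
force: [-2.3, 0.9, 9.9]
gripper_width: 0.568
finger_force: 39.7
```

The plate is held, but only by the fingertip edge, with TCP at 17 mm. I'll regrip 4 mm lower.

>>> step_arm:
  series:
    - [[0, 0, 0, 0, 0, 0, -0.5], [0, 0, 0, 0, 0, 0, -0.5], [0, 0, 0, 0, 0, 0.14, -0.5], [0, 0, 0, 0, 0, 0, -0.5], [0, 0, 0, 0, 0, 0, -0.5]]

```text
clock: 9.42
ee_pos: [0.4675, -0.1361, 0.011]
ee_rot: [-0.0, 0.7, 0.715, -0.0]
force: [0.0, -0.3, 0.4]
gripper_width: 0.752
finger_force: 0.0
```

>>> step_arm:
  series:
    - [[0, 0, 0, 0, 0, 0, 1], [0, 0, 0, 0, 0, 0, 1], [0, 0, 0, 0, 0, 0, 1], [0, 0, 0, 0, 0, 0, 1], [0, 0, 0, 0, 0, 0, 1]]

```text
clock: 9.83
ee_pos: [0.4678, -0.1362, 0.0114]
ee_rot: [0.0, 0.7, 0.714, -0.0]
force: [-1.3, 0.2, 4.4]
gripper_width: 0.573
finger_force: 41.7
```

>>> step_arm:
  series:
    - [[0, 0, 0, 0, 0, -0.2, 1], [0, 0, 0, 0, 0, -0.6, 1], [0, 0, 0, 0, 0, -0.9, 1], [0, 0, 0, 0, 0, -0.9, 1], [0, 0, 0, 0, 0, -0.9, 1]]

```text
clock: 10.25
ee_pos: [0.4675, -0.136, 0.1176]
ee_rot: [-0.0, 0.7, 0.715, -0.0]
force: [-0.1, 0.3, -1.1]
gripper_width: 0.575
finger_force: 41.8
```

>>> step_arm:
  series:
    - [[0, 0, 0, 0, 0, -0.9, 1], [0, 0, 0, 0, 0, -0.5, 1], [0, 0, 0, 0, 0, 0, 1], [0, 0, 0, 0, 0, 0, 1], [0, 0, 0, 0, 0, 0, 1]]

```text
clock: 10.67
ee_pos: [0.4673, -0.136, 0.1575]
ee_rot: [-0.001, 0.7, 0.715, -0.0]
force: [-0.1, -0.3, -1.9]
gripper_width: 0.575
finger_force: 41.8
```

```bash
python3 - <<'E'
from h import *
o=ctrl.get_obs(); im=ctrl.get_image("wrist"); cv2.imwrite("pics/w4.png",im[:,:,::-1]); K,T=campose("wrist",o)
print(np.round(o["ee_pos"],4),o["gripper_width"],o["finger_force"])
for r in rects(blue(im),o["ee_pos"][2],K,T): print(r)
# refine holder from w2
o2=dict(ee_pos=[.4728,.2175,.235],ee_rot=[.001,.645,.764,.001]); K,T=campose("wrist",o2)
p=np.array([(184,101),(467,103),(455,444),(192,443)])/4+[236,116]-.4
for z in(.01,.012,.014):
    w=cast(p,z,K,T)[:,:2]*1000; d=w-np.roll(w,-1,0); print(z,w.mean(0).round(1),np.linalg.norm(d,axis=1).round(1),np.degrees(np.arctan2(*(w[1]-w[0])[::-1])).round(1),np.degrees(np.arctan2(*(w[0]-w[3])[::-1])).round(1)-90)
E
```

```text
[ 0.4673 -0.136   0.1575] 0.5748089873153109 41.84894800186157
(array([319., 262.]), [469, -133], [50, 67], 1.3)
0.01 [472.  215.9] [ 84.8 108.   85.3 108.2] 9.3 9.099999999999994
0.012 [471.9 216.3] [ 84.3 107.4  84.8 107.6] 9.3 9.099999999999994
0.014 [471.9 216.7] [ 83.8 106.8  84.3 107. ] 9.3 9.099999999999994
```

View pics/w4.png

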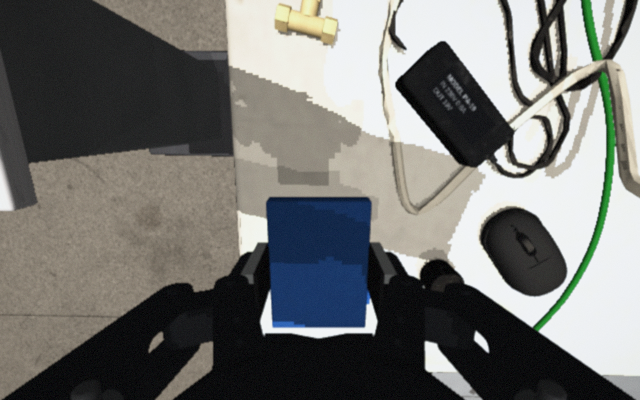

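The plate is held level between the pads. Its top corners are near (268,201), (371,201), (366,327) and (273,327), with a thin strip of its far side face above row 201. I'll work out its offset in the hand and the move to the holder.

```bash
python3 - <<'E'
from h import *
o=dict(ee_pos=[.4673,-.136,.1575],ee_rot=[-.001,.7,.714,0]); K,T=campose("wrist",o)
im=cv2.imread("pics/w4.png")
print(im[194:206,320].tolist()); print(im[318:334,330].tolist())
for z in(.150,.154,.1575,.161):
    w=cast([(268,201),(371,201),(366,327),(273,327)],z,K,T)[:,:2]*1000; d=w-np.roll(w,-1,0)
    print(z,w.mean(0).round(1),np.linalg.norm(d,axis=1).round(1))
# move to holder, after turning yaw to 9.3
q=ctrl.get_obs()["ee_rot"]; M=R.from_quat([q[1],q[2],q[3],q[0]]).as_matrix(); print(np.degrees(np.arctan2(M[1,1],M[0,1])), M.round(3).tolist())
E
```

```text
[[145, 160, 166], [139, 154, 160], [118, 129, 132], [67, 57, 57], [51, 28, 12], [49, 28, 14], [58, 33, 19], [69, 38, 20], [82, 46, 21], [88, 50, 25], [89, 48, 20], [86, 46, 21]]
[[100, 56, 27], [102, 55, 28], [103, 57, 29], [102, 56, 30], [98, 53, 24], [101, 54, 27], [97, 52, 25], [95, 49, 21], [107, 70, 46], [168, 148, 136], [234, 226, 219], [245, 241, 239], [247, 244, 242], [246, 243, 241], [245, 243, 240], [246, 243, 241]]
0.15 [ 468.3 -137.9] [49.9 71.4 51.2 71.5]
0.154 [ 468.3 -135.9] [48.5 69.3 49.6 69.4]
0.1575 [ 468.2 -134. ] [47.2 67.5 48.3 67.5]
0.161 [ 468.2 -132.2] [45.9 65.6 47.  65.7]
1.2069180042786993 [[-0.021, 1.0, -0.002], [1.0, 0.021, 0.0], [0.001, -0.002, -1.0]]
```

>>> step_arm:
  series:
    - [[0, 0, 0, 0.98, 0.033, 0, 1], [0, 0, 0, 0.98, 0.033, 0, 1], [0, 0, 0, 0.98, 0.033, 0, 1], [0, 0, 0, 0.98, 0.033, 0, 1], [0, 0, 0, 0.98, 0.033, 0, 1]]

```text
clock: 11.13
ee_pos: [0.4687, 0.0121, 0.157]
ee_rot: [-0.001, 0.7, 0.714, -0.001]
force: [1.0, -0.0, -0.7]
gripper_width: 0.568
finger_force: 41.8
```

>>> step_arm:
  series:
    - [[0, 0, 0, 0.98, 0.033, 0, 1], [0, 0, 0, 0.98, 0.033, 0, 1], [0, 0, 0, 0.98, 0.033, 0, 1], [0, 0, 0, 0.98, 0.033, 0, 1], [0, 0, 0, 0.98, 0.033, 0, 1]]

```text
clock: 11.55
ee_pos: [0.4706, 0.1593, 0.157]
ee_rot: [-0.0, 0.7, 0.715, -0.001]
force: [0.7, -0.4, -1.3]
gripper_width: 0.573
finger_force: 41.8
```

>>> step_arm:
  series:
    - [[0, 0, 0, 0.98, 0.033, 0, 1], [0, 0, 0, 0.95, 0.033, 0, 1], [0, 0, -0.13, 0, 0, 0, 1], [0, 0, -0.14, 0, 0, 0, 1], [0, 0, 0, 0, 0, 0, 1]]

```text
clock: 11.97
ee_pos: [0.4714, 0.2163, 0.1567]
ee_rot: [-0.001, 0.646, 0.764, -0.001]
force: [0.2, -0.7, -1.3]
gripper_width: 0.571
finger_force: 41.8
```

>>> step_arm:
  series:
    - [[0, 0, 0, 0, 0, 0.7, 1], [0, 0, 0, 0, 0, 0.7, 1], [0, 0, 0, 0, 0, 0.3, 1], [0, 0, 0, 0, 0, 0, 1], [0, 0, 0, 0, 0, 0, 1]]

```text
clock: 12.38
ee_pos: [0.4719, 0.2155, 0.1069]
ee_rot: [-0.0, 0.648, 0.762, -0.001]
force: [0.2, -0.2, -1.2]
gripper_width: 0.573
finger_force: 41.8
```

```bash
python3 - <<'E'
from h import *
o=ctrl.get_obs(); q=o["ee_rot"]; M=R.from_quat([q[1],q[2],q[3],q[0]]).as_matrix()
print(np.round(o["ee_pos"],4),np.degrees(np.arctan2(M[1,1],M[0,1])).round(2),M[:,2].round(4))
d=np.array([.472,.216,0])-o["ee_pos"]; print("tool shift mm",(M.T@d*1000).round(1))
E
```

```text
[0.4719 0.2155 0.1069] 9.23 [-1.5e-03 -8.0e-04 -1.0e+00]
tool shift mm [  0.5   0.3 106.9]
```

>>> step_arm:
  series:
    - [[0, 0, 0, 0.02, 0, 0.6, 1], [0, 0, 0, 0, 0, 0.5, 1], [0, 0, 0, 0, 0, 0.1, 1], [0, 0, 0, 0, 0, 0.1, 1], [0, 0, 0, 0, 0, 0.1, 1]]

```text
clock: 12.8
ee_pos: [0.4728, 0.2167, 0.0662]
ee_rot: [0.0, 0.648, 0.762, 0.001]
force: [-0.0, 0.2, -0.6]
gripper_width: 0.572
finger_force: 41.8
```

>>> step_arm:
  series:
    - [[0, 0, 0, 0, 0, 0.1, 1], [0, 0, 0, 0, 0, 0.1, 1], [0, 0, 0, 0, 0, 0.0, 1], [0, 0, 0, 0, 0, 0, 1], [0, 0, 0, 0, 0, 0, 1]]

```text
clock: 13.22
ee_pos: [0.4723, 0.2166, 0.0595]
ee_rot: [0.0, 0.647, 0.762, 0.0]
force: [-0.7, 0.4, -1.8]
gripper_width: 0.569
finger_force: 41.8
```

>>> step_arm:
  series:
    - [[0, 0, 0, 0, 0, 0.1, 1], [0, 0, 0, 0, 0, 0.08, 1], [0, 0, 0, 0, 0, 0.06, 1], [0, 0, 0, 0, 0, 0, 1], [0, 0, 0, 0, 0, 0, 1]]

```text
clock: 13.63
ee_pos: [0.4721, 0.2165, 0.0519]
ee_rot: [-0.0, 0.647, 0.762, -0.0]
force: [-0.4, -0.4, -0.5]
gripper_width: 0.57
finger_force: 41.8
```

>>> step_arm:
  series:
    - [[0, 0, 0, 0, 0, 0.04, 1], [0, 0, 0, 0, 0, 0, 1], [0, 0, 0, 0, 0, 0, 0.0], [0, 0, 0, 0, 0, 0, -0.5], [0, 0, 0, 0, 0, 0, -1]]

```text
clock: 14.05
ee_pos: [0.4722, 0.2166, 0.0509]
ee_rot: [-0.0, 0.647, 0.762, 0.0]
force: [0.9, 0.6, -0.2]
gripper_width: 0.836
finger_force: 0.0
```

>>> step_arm:
  series:
    - [[0, 0, 0, 0, 0, 0, -1], [0, 0, 0, 0, 0, 0, -1], [0, 0, 0, 0, 0, 0, -1], [0, 0, 0, 0, 0, -0.5, -1], [0, 0, 0, 0, 0, -0.8, -1]]

```text
clock: 14.47
ee_pos: [0.4706, 0.2158, 0.0884]
ee_rot: [-0.001, 0.647, 0.762, -0.002]
force: [0.5, 0.2, -0.5]
gripper_width: 0.995
finger_force: 0.0
```

>>> step_arm:
  series:
    - [[0, 0, 0, 0, 0, -0.9, -1], [0, 0, 0, 0, 0, -0.9, -1], [0, 0, 0, 0, 0, -0.9, -1], [0, 0, 0, 0, 0, -0.9, 1], [0, 0, 0, 0, 0, 0, 1]]

```text
clock: 14.88
ee_pos: [0.4742, 0.2175, 0.2029]
ee_rot: [0.002, 0.647, 0.762, 0.003]
force: [1.1, 0.5, -0.4]
gripper_width: 0.749
finger_force: 0.0
```

```bash
python3 - <<'E'
from h import *
o=ctrl.get_obs(); im=ctrl.get_image("wrist"); cv2.imwrite("pics/w5.png",im[:,:,::-1]); K,T=campose("wrist",o)
print(np.round(o["ee_pos"],4))
for r in rects(blue(im),.05,K,T): print(r)
c=proj([[.472,.217,.05]],K,T)[0].astype(int); y0=max(0,c[1]-75)
cv2.imwrite("pics/crop5.png",cv2.resize(im[y0:c[1]+75,c[0]-90:c[0]+90,::-1],None,fx=3.5,fy=3.5,interpolation=cv2.INTER_CUBIC))
E
```

```text
[0.4742 0.2175 0.2029]
(array([315., 197.]), [473, 218], [50, 69], 9.2)
```

View pics/crop5.png

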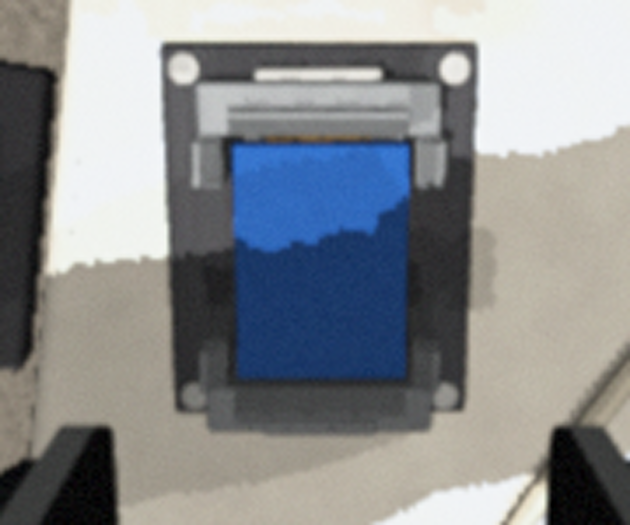

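The blue plate rests squarely in the nest on the catches: 50x69 mm at z=0.05, centre (0.473,0.218), yaw 9.2°. I'll press it down.

>>> step_arm:
  series:
    - [[0, 0, 0, 0, 0, 0, 1], [0, 0, 0, 0, 0, 0.9, 1], [0, 0, 0, 0, 0, 0.9, 1], [0, 0, 0, 0, 0, 0.9, 1], [0, 0, 0, 0, 0, 0.6, 1]]

```text
clock: 15.35
ee_pos: [0.4702, 0.2157, 0.0953]
ee_rot: [-0.001, 0.647, 0.762, -0.002]
force: [-0.0, 0.5, 0.4]
gripper_width: 0.003
finger_force: 0.0
```

>>> step_arm:
  series:
    - [[0, 0, 0, 0, 0, 0.6, 1], [0, 0, 0, 0, 0, 0.2, 1], [0, 0, 0, 0, 0, 0, 1], [0, 0, 0, 0, 0, 0, 1], [0, 0, 0, 0, 0, 0, 1]]

```text
clock: 15.77
ee_pos: [0.4726, 0.2167, 0.0756]
ee_rot: [0.0, 0.647, 0.762, 0.0]
force: [-0.2, -0.0, 0.5]
gripper_width: 0.004
finger_force: 0.0
```

>>> step_arm:
  series:
    - [[0, 0, 0, 0, 0, 0.2, 1], [0, 0, 0, 0, 0, 0.15, 1], [0, 0, 0, 0, 0, 0.1, 1], [0, 0, 0, 0, 0, 0.1, 1], [0, 0, 0, 0, 0, 0, 1]]

```text
clock: 16.18
ee_pos: [0.4721, 0.2165, 0.0582]
ee_rot: [0.0, 0.647, 0.762, -0.0]
force: [-0.2, 0.2, 1.1]
gripper_width: -0.003
finger_force: 0.0
```

>>> step_arm:
  series:
    - [[0, 0, 0, 0, 0, 0.1, 1], [0, 0, 0, 0, 0, 0.1, 1], [0, 0, 0, 0, 0, 0.1, 1], [0, 0, 0, 0, 0, 0, 1], [0, 0, 0, 0, 0, 0, 1]]

```text
clock: 16.6
ee_pos: [0.4718, 0.2164, 0.049]
ee_rot: [-0.0, 0.647, 0.762, -0.0]
force: [-0.6, -0.3, -0.3]
gripper_width: 0.0
finger_force: 0.0
```

>>> step_arm:
  series:
    - [[0, 0, 0, 0, 0, 0.1, 1], [0, 0, 0, 0, 0, 0.05, 1], [0, 0, 0, 0, 0, 0.04, 1], [0, 0, 0, 0, 0, 0, 1], [0, 0, 0, 0, 0, 0, 1]]

```text
clock: 17.02
ee_pos: [0.4721, 0.2165, 0.0441]
ee_rot: [0.0, 0.647, 0.762, -0.0]
force: [-2.7, -1.3, 6.7]
gripper_width: -0.004
finger_force: 3.6
```

Contact came at TCP z=0.044, so the blue plate's top is 20 mm above the floor, flat on the silver one. I'll retreat and check.

>>> step_arm:
  series:
    - [[0, 0, 0, 0, 0, -0.4, 1], [0, 0, 0, 0, 0, -0.9, 1], [0, 0, 0, 0, 0, -0.9, 1], [0, 0, 0, 0, 0, -0.9, 1], [0, 0, 0, 0, 0, -0.9, 1]]

```text
clock: 17.43
ee_pos: [0.4719, 0.2164, 0.1648]
ee_rot: [-0.0, 0.647, 0.762, -0.0]
force: [0.3, 0.7, 0.4]
gripper_width: 0.002
finger_force: 0.0
```

>>> step_arm:
  series:
    - [[0, 0, 0, 0, 0, -0.9, 1], [0, 0, 0, 0, 0, -0.6, 1], [0, 0, 0, 0, 0, 0, 1], [0, 0, 0, 0, 0, 0, 1], [0, 0, 0, 0, 0, 0, 1]]

```text
clock: 17.85
ee_pos: [0.4718, 0.2164, 0.2079]
ee_rot: [-0.0, 0.647, 0.762, -0.0]
force: [-0.2, 0.5, 0.5]
gripper_width: -0.002
finger_force: 0.0
```

```bash
python3 - <<'E'
from h import *
o=ctrl.get_obs(); im=ctrl.get_image("wrist"); cv2.imwrite("pics/w6.png",im[:,:,::-1]); K,T=campose("wrist",o)
print(np.round(o["ee_pos"],4))
for z in(.03,.05):
  for r in rects(blue(im),z,K,T): print(z,r)
c=proj([[.472,.217,.03]],K,T)[0].astype(int); y0=max(0,c[1]-75)
cv2.imwrite("pics/crop6.png",cv2.resize(im[y0:c[1]+75,c[0]-90:c[0]+90,::-1],None,fx=3.5,fy=3.5,interpolation=cv2.INTER_CUBIC))
E
```

```text
[0.4718 0.2164 0.2079]
0.03 (array([320., 190.]), [473, 218], [50, 66], 9.3)
0.05 (array([320., 190.]), [473, 222], [47, 61], 9.3)
```

View pics/crop6.png

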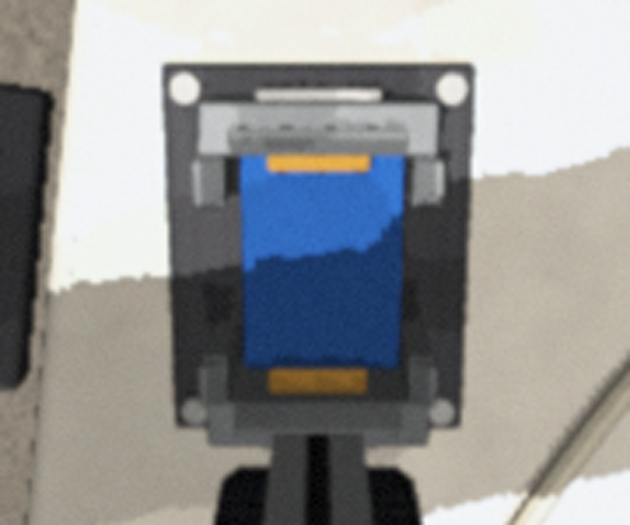

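The crop shows the blue plate below both orange catches, at (318,163) and (318,381). It is level and centred, and measures 50 mm wide at z=0.03. I'll hand in.

```bash
python3 -c "
from station import ctrl
print(ctrl.hand_in())"
```

```text
the job is handed in; nothing more can be done
None
```

I pressed the silver plate to the holder's floor, then pressed the blue plate (70 x 50 mm) flat on top of it below both catches, and handed the job in at about 18 s without touching the bystanders; no verdict came back.

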